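# Take the dry finial out of the drying box

## Robot

A 7-joint arm with a two-finger parallel gripper is mounted at the origin on the work surface. World frame = base frame: x ahead of the robot, y to its left, z up, the work surface at z = 0. Lengths are in mm, angles in rad, forces in N, time in s.
With the tool pointing down it reaches from about 400 to 875 mm from the base axis. Payload 4.4 kg.
Tool frame: the origin (TCP) lies at the very end of the fingers, on their centre line; the grasp point (between the pads) lies 19 mm behind it; y points along the fingers, x is the direction in which the jaws open and shut, and the axes are right-handed (so a half turn about y gives the same grasp; the last joint's range is limited). The gripper opens to 85 mm and grips with 20 to 120 N. Pads are 22 mm wide; open, the fingers measure 114 mm over their backs; the gripper's body (76 mm by 85 mm) begins 54 mm behind the grasp point. The pads swing forward as they close: fully open they stand 13 mm farther back than shut.
Start: joints at [1.064, 0.628, 0.038, 1.517, -0.027, 0.996, -0.02], TCP at [277.359, -587.869, 231.313] pointing down, gripper open.
Joint ranges: [-3.06, 3.06], [-0.37, 2.12], [-1.25, 1.32], [0.18, 2.47], [-1.1, 4.24], [0.23, 1.98], [-2.94, 2.94]. Speed limits (rad/s): [2.57, 2.57, 3.14, 3.14, 3.14, 3.14, 3.14].

## Interface

Orientations are given as [roll, pitch, yaw] about the fixed x, y, z axes, in that order (R = Rz(yaw) Ry(pitch) Rx(roll)).
In Python, from cell import ctrl, get_image, nets gives the robot as it stands. The module is installed in compiled form; this text tells all that it offers.
- The arm moves only by the tool step_arm, never from a script. Its argument "moves" is text: rows parted by semicolons, each of 7 numbers parted by spaces: the shift along the tool's x, y, z normalised to -1 to 1, where 1 is 0.05 m, then the turn, a rotation vector about the tool's x, y, z normalised to -1 to 1, where 1 is 0.12 rad, then the opening, from 0 (shut) to 1 (fully open). A call has 1 to 20 rows; each row shifts and turns the commanded pose from where the row before left it, along the tool's axes as they then stand; what a row does not reach is not made up. A row lasts 1/10 s, in which the tool goes at most 50 mm and 8.59 degrees, less where a joint would pass 70% of its speed; a pose out of reach is approached as far as the arm can. A call with a number of a shift or a turn outside -1 to 1 is refused whole. A call with a gripper value outside its range is refused whole. The fingers move at their own pace and stop on an object; the grip force is fixed at half the most. Time passes only in rows, so rows that do not move let the fingers close. It gives the time, the measured TCP pose, the force and the opening at its end, in the units of the state.
- ctrl.read_state(): the state, without advancing time (a new reading comes with each control period).
- get_image(name): name is "side" or "top" or "wrist"; returns a dict with "color" (384x512x3 uint8, blue, green, red), "vertical_fov" (degrees; the focal length in pixels is half the picture's height over the tangent of half this angle, whatever the lens; pixels are square), "cx", "cy" (the principal point, pixels), "R" (3x3) and "t" (3): a world point X has camera coordinates R X + t; the wrist camera has in their place "T_tool_cam" (4x4, takes a point from camera to tool coordinates, whose origin is the TCP and whose axes are the tool frame's). Camera axes: x right, y down, z forward; pixel columns grow to the right and rows downward; lengths in mm; the calibration is good to about 2 mm. The wrist camera is an equidistant fisheye: a pixel r from the principal point sees the ray r / f radians off the axis. A picture is of the moment at which its call begins: read the wrist's pose just before it. There is no depth.
- ctrl.finish_job(): hands the job in, once; it reports no verdict.
Trained networks look in a picture, given as the dict that the camera call returned (one of the last four; its "shot" number tells which), for a name from the list of things; names that differ only in an ending like _2 or _b are one class to them, and where a whole thing is asked for, a point or a joint stands for the part that bears it (a point fixed in the world has none). Each returns a list of dicts, best first, with "conf" (0 to 1); they miss things now and then, are a little off and sometimes report something else, mostly with a low value. They report only what shows in the picture. A call takes as long as a camera call. They do not tell look-alikes from the thing itself.
- nets.find_in(picture, target): "position" ([x, y, z] in mm, in world coordinates, good to about 4 mm: the middle of the surface that is visible of it).
- nets.cut_out(picture, target): "pixels" (384x512 bool, what is visible of it).
- nets.place_of(picture, target): "position" ([x, y, z] in mm, in world coordinates, good to about 4 mm: a listed point, or the origin of a listed thing).
The state is a dict: "clock": time; "qpos": joint angles; "qd": joint speeds; "tau": joint torques, N m; "eef_pos": TCP position; "tool_rot": TCP orientation; "force": force on the tool from outside, world axes, zero at the start; "torque": the same for the moment, N m; "width": finger opening in mm.
Only numpy, scipy, OpenCV 4.12 (cv2) and the standard library are available. Lean on these libraries where they do the work, as an engineer would, in place of code of your own. Each camera call takes 0.05 s, during which the arm holds its last target.

## Task

Two freshly oiled turned pieces stand on pedestals in the clear-walled drying box, one below each round port in its roof. Reach down through the port above the slender finial (the one with the narrow barrel-shaped top, not the wide mushroom head), lift it out, and set it down gently, upright in the middle of the round cork pad on the bench; do not drop it. Leave the mushroom-headed piece standing where it is in the box.

Things in the scene. Friction and masses are not known exactly. Their poses are not given: they have to be found in the camera images.
- box: Fixed drying box, clear walls all round, 220 mm (its x) by 400 mm (its y) by 180 mm high. Origin: centre of its underside; z up. Plywood roof 12 mm thick, upper face at 180 mm, with two round ports 150 mm across centred at x = 0, y = +95 and -95 mm. Under each port a fixed pedestal with a round top 64 mm across, 70 mm up. A small loose pull stands on its floor. Place and yaw (10 degrees) vary.
- finial: The piece to move: turned pale-wood finial, 100 mm high, 55 to 100 g, loose, on either pedestal (within 9 mm of its centre), its top 10 mm below the roof's upper face. Foot 46 mm across, slender neck, then a straight round barrel 32 mm across from 66 to 96 mm height: grip it there from any side, about 84 mm above its underside. Origin: centre of its underside; z up along its axis.
- mushroom: The other piece, to be left alone: turned pale-wood knob, 90 mm high, foot 48 mm across, thick stem 26 mm, wide flat head 62 mm across. Loose, on the other pedestal. Origin: centre of its underside; z up.
- pad: Round cork pad fixed to the bench, 100 mm across, 6 mm thick. Origin: centre of its underside on the bench, so its upper face is 6 mm above the origin; z up. Its place varies, to the right of the box as the robot sees it.
Things that resemble listed ones, but are neither listed nor needed, are in the scene too. Of the things like the pad, leave any that is yellow; of the rest the larger one is meant.

How it is judged:
By the outcome, as a careful person would: the job done as asked, in the order asked, and still so for the second after the job is handed in, with the robot touching nothing.
It also fails if it takes over 40 s, if anything falls off the work surface, if the arm or the gripper's body presses on something with over 40 N, if the wrist force passes 120 N, or if a joint passes its speed limit or range.

## Working session

There is one attempt and no reset: what is moved stays moved. The work goes in short steps, Python scripts to look and compute and a tool call to move; the robot and the scene stay as the last step left them, time stands still between calls to the robot, and variables do not carry over. Pictures are saved under pics/ and viewed, and the job is handed in when it is done.

Besides the shell and the picture viewer there is one more tool, called as name(argument=value, ...) on one line, values as JSON. step_arm: Moves the arm, as the interface text tells. Scaled input: -1 to 1 covers 0.05 m each way for a shift and 0.12 rad each way for a turn. Its arguments: {"type":"object","properties":{"moves":{"type":"string"}},"required":["moves"]}

```bash
mkdir -p pics; cat > h.py <<'E'
import numpy as np, cv2
from cell import ctrl,get_image,nets
E
python3 - <<'E'
from h import *
s=ctrl.read_state()
print({k:np.round(v,3) for k,v in s.items()})
for n in ["side","top","wrist"]:
    p=get_image(n); cv2.imwrite(f"pics/{n}0.png",p["color"])
    print(n,p["vertical_fov"],p["cx"],p["cy"],p.get("T_tool_cam"))
    if n!="wrist": print(np.round(p["R"],3),p["t"], -p["R"].T@p["t"])
    for t in ["box","finial","mushroom","pad"]:
        for d in nets.place_of(p,t): print(t,np.round(d["position"]),round(d["conf"],2))
E
```

```text
{'clock': np.float64(0.0), 'qpos': array([ 1.064,  0.629,  0.038,  1.518, -0.027,  0.996, -0.02 ]), 'qd': array([-0.   ,  0.   ,  0.   ,  0.   , -0.001,  0.001,  0.   ]), 'tau': array([-0.0000e+00, -5.6341e+01,  1.2260e+00, -1.9345e+01,  1.1000e-02,
        1.1000e-02, -0.0000e+00]), 'eef_pos': array([ 277.094, -587.292,  230.394]), 'tool_rot': array([-1.571,  0.002, -1.13 ]), 'force': array([ 0.016, -0.179,  0.08 ]), 'torque': array([ 0.021, -0.005, -0.008]), 'width': np.float64(85.351)}
side 48.980845620434074 254.03656393255613 189.71858391627492 None
[[-0.995 -0.1    0.014]
 [-0.071  0.594 -0.801]
 [ 0.072 -0.798 -0.598]] [ 554.88396572  127.38951611 1010.3390974 ] [488.54294457 786.23408366 698.62089359]
box [596. 160.   3.] 0.87
finial [596. 256.  67.] 0.78
mushroom [607.  59.  74.] 0.78
pad [ 516. -319.    1.] 0.76
top 43.54000114440352 266.27561335461274 189.02085134063987 None
[[-0.015 -0.999  0.028]
 [-0.98   0.009 -0.197]
 [ 0.196 -0.03  -0.98 ]] [ -67.1175078   560.10612226 1062.36853063] [ 339.44438816  -40.09363625 1153.26516058]
box [595. 159.   0.] 0.95
finial [591. 255.  70.] 0.6
mushroom [608.  60.  69.] 0.69
pad [ 574. -186.    4.] 0.89
pad [ 516. -312.   -2.] 0.81
pad [ 630. -294.    0.] 0.66
wrist 65.70646984690485 256.97072970897733 191.05360534622494 [[ 9.99999906e-01  3.54389817e-04 -2.49569154e-04  2.64841119e-01]
 [ 3.40660143e-04 -2.86572094e-01  9.58058620e-01 -1.41662244e+02]
 [ 2.68006664e-04 -9.58058615e-01 -2.86572188e-01  7.14736015e+01]
 [ 0.00000000e+00  0.00000000e+00  0.00000000e+00  1.00000000e+00]]
```

View pics/top0.png

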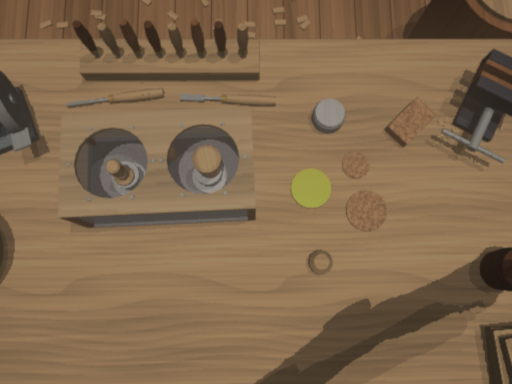

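View pics/side0.png

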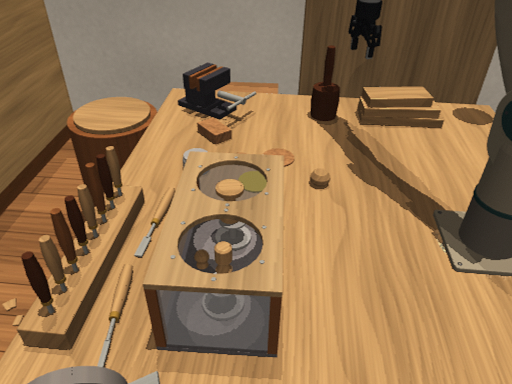

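View pics/wrist0.png

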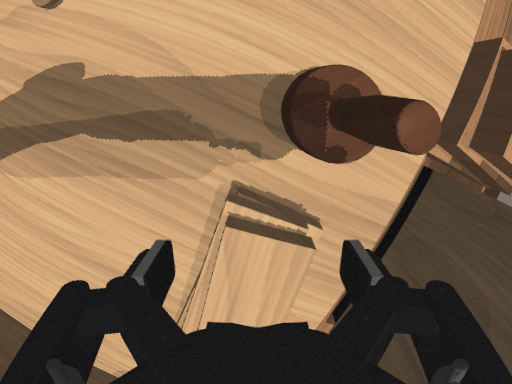

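Pad candidates in the top view are the yellow disc (311,188), the small cork disc (355,165), the larger cork disc (366,211) and a square cork block (411,120). The larger cork disc fits: it is round, not yellow, and the larger of the two. The finial looks like the narrow top at (115,168) in the left port. The wide head at (207,160) is the mushroom. I'll confirm both in enlarged crops.

```bash
cat >> h.py <<'E'
def foc(p): return 192/np.tan(np.radians(p["vertical_fov"]/2))
def proj(p,X):
    c=p["R"]@np.asarray(X,float)+np.ravel(p["t"]); f=foc(p); return np.array([p["cx"]+f*c[0]/c[2],p["cy"]+f*c[1]/c[2]])
def onplane(p,uv,z):
    f=foc(p); d=p["R"].T@np.array([(uv[0]-p["cx"])/f,(uv[1]-p["cy"])/f,1]); o=-p["R"].T@np.ravel(p["t"])
    return o+d*(z-o[2])/d[2]
def cen(m):
    ys,xs=np.nonzero(m); return np.array([xs.mean(),ys.mean()])
E
python3 - <<'E'
from h import *
T=get_image("top"); S=get_image("side")
cv2.imwrite("pics/c1.png",np.hstack([cv2.resize(T["color"][110:230,60:260],None,fx=2.4,fy=2.4,interpolation=2)[:288],cv2.resize(T["color"][140:240,280:400],None,fx=2.4,fy=2.88,interpolation=2)[:288]]))
cv2.imwrite("pics/c2.png",cv2.resize(S["color"][145:355,140:300],None,fx=2.8,fy=2.8,interpolation=2))
for n,p in (("T",T),("S",S)):
  for t in ["finial","mushroom","pad"]:
    for d in nets.cut_out(p,t):
        m=d["pixels"]; ys,xs=np.nonzero(m)
        print(n,t,round(d["conf"],2),m.sum(),cen(m).round(1),xs.min(),xs.max(),ys.min(),ys.max(), onplane(p,cen(m),6).round(1) if t=="pad" else "")
    for d in nets.find_in(p,t): print("  find",t,np.round(d["position"],1),round(d["conf"],2))
for X in ([591,255,170],[591,255,153],[591,255,70]): print(proj(T,X).round(1),proj(S,X).round(1))
E
```

```text
T finial 0.92 497 [119.8 172.4] 105 134 160 185 
  find finial [582.4 247.  118.3] 0.71
T mushroom 0.87 741 [207.1 161.3] 192 220 146 178 
  find mushroom [596.8  54.9 159.1] 0.97
  find mushroom [ 514.3 -311.1    1.1] 0.29
T pad 0.96 1309 [310.7 188.1] 291 331 168 208 [ 570.8 -184.1    6. ]
T pad 0.88 1297 [366.1 210.7] 346 386 191 231 [ 513.5 -317.1    6. ]
  find pad [ 514.7 -314.2    3.4] 0.95
  find pad [ 566.1 -185.7   11.5] 0.86
  find pad [ 625.2 -293.6    4.4] 0.75
S finial 0.93 504 [223.4 256.8] 215 232 241 273 
  find finial [593.7 265.1 152.1] 0.68
S mushroom 0.57 553 [229.4 192.4] 216 243 179 223 
S mushroom 0.35 23124 [220.7 259.1] 143 284 151 356 
S pad 0.64 239 [283.2 155.6] 267 294 149 166 [ 500.1 -323.7    6. ]
  find pad [ 496.2 -331.     9. ] 0.71
[110.1 164.9] [222.3 246.4]
[112.5 166.9] [222.6 253.2]
[122.8 175.6] [223.9 284. ]
```

View pics/c1.png

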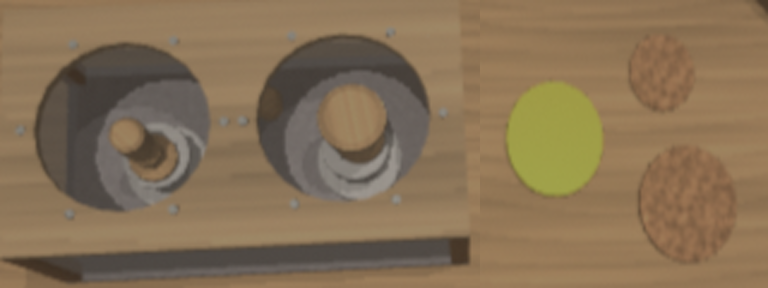

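View pics/c2.png

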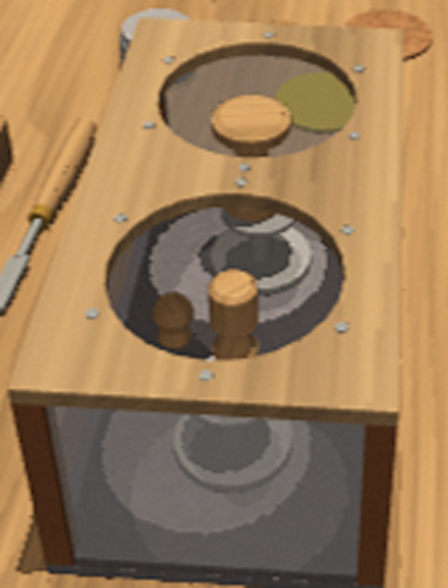

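The crops confirm it. The narrow barrel-topped finial is in the far-left port (box +y side), at top-view (113,166) and side-view (223,248). The small dark pull stands on the floor beside it at side-view (202,258). The mushroom is in the other port. The target pad is the larger cork disc at (366,211). Next I'll triangulate these and plan the moves.

```bash
python3 - <<'E'
from h import *
from scipy.optimize import least_squares
from scipy.spatial.transform import Rotation as Ro
T=get_image("top"); S=get_image("side")
# barrel axis: fit silhouettes of the cylinder (z136..166) roughly by top face centres
a=np.array([112.9,165.8]); b=np.array([222.9,247.6])
print("top face T,S @170:",onplane(T,a,170).round(1),onplane(S,b,170).round(1))
r=least_squares(lambda X:np.r_[proj(T,X)-a,proj(S,X)-b],[590,255,170]); print("tri",r.x.round(1),r.fun.round(2))
# port centres at z=180 from ellipse in crops -> full px
th=np.linspace(0,2*np.pi,60)
out=[]
for p,c in ((T,(123/2.4+60,127/2.4+110)),(T,(343/2.4+60,118/2.4+110)),(S,(225/2.8+140,276/2.8+145)),(S,(258/2.8+140,98/2.8+145))):
    print("port",onplane(p,c,180).round(1))
# pads large
for p,col in((T,(0,0,255)),(S,(0,0,255))):
    im=p["color"].copy()
    for X,rad,z in(((r.x[0],r.x[1]),16,170),((r.x[0],r.x[1]),75,180),((513.5,-317.1),50,6)):
        pts=np.array([proj(p,[X[0]+rad*np.cos(t),X[1]+rad*np.sin(t),z]) for t in th])
        cv2.polylines(im,[np.int32(pts*16)],True,col,1,cv2.LINE_AA,4)
    cv2.imwrite("pics/o_%s.png"%("T" if p is T else "S"),cv2.resize(im,(800,600),interpolation=2))
s=ctrl.read_state(); R=Ro.from_euler("xyz",s["tool_rot"]).as_matrix(); print(R.round(3))
d=np.r_[r.x[:2],330]-s["eef_pos"]; print("delta",d.round(1),"tool",(R.T@d).round(1), s["clock"])
E
```

```text
top face T,S @170: [589.  249.2 170. ] [589.5 257.8 170. ]
tri [590.8 251.2 163.3] [ 0.   -0.04  0.03  0.01]
port [592.6 249.9 180. ]
port [599.2  61.  180. ]
port [593.6 258.5 180. ]
port [600.3  65.7 180. ]
[[ 0.427  0.     0.904]
 [-0.904 -0.     0.427]
 [ 0.    -1.     0.   ]]
delta [313.4 839.   98.7] tool [-625.1  -98.7  641.4] 1.55
```

View pics/o_T.png

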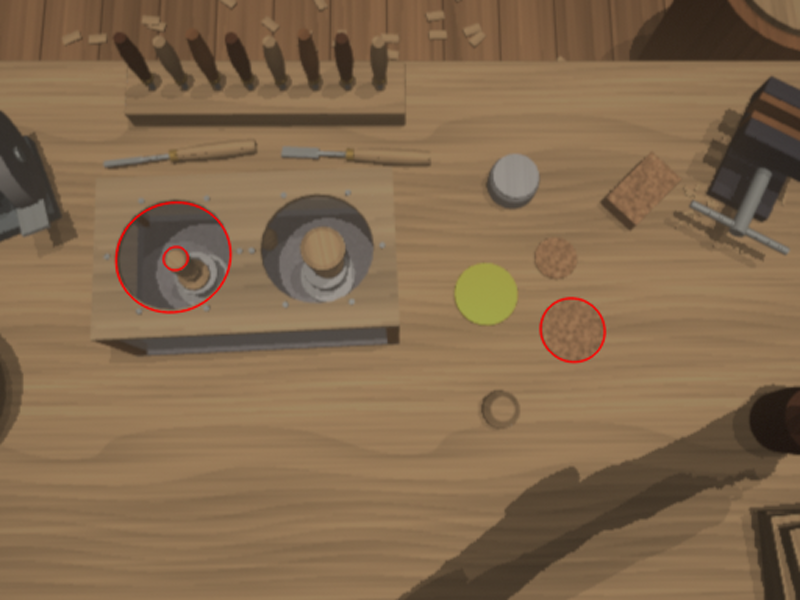

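View pics/o_S.png

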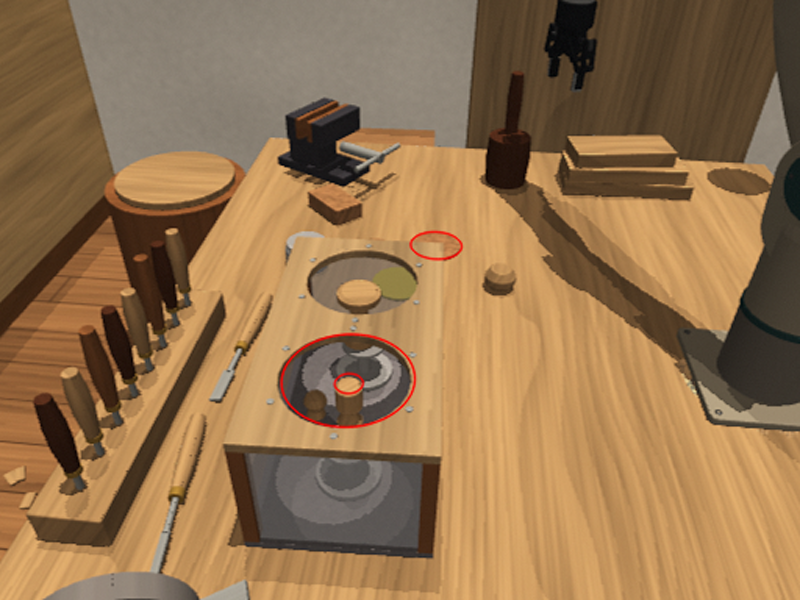

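step_arm(moves="0 -0.7 0 0 0 0 1;0 -0.7 0 0 0 0 1;0 -0.6 0 0 0 0 1;-0.3 0 0.3 0 0 0 1;-0.6 0 0.6 0 0 0 1;-0.65 0 0.67 0 0 0 1;-0.65 0 0.67 0 0 0 1;-0.65 0 0.67 0 0 0 1;-0.65 0 0.67 0 0 0 1;-0.65 0 0.67 0 0 0 1;-0.65 0 0.67 0 0 0 1;-0.65 0 0.67 0 0 0 1;-0.65 0 0.67 0 0 0 1;-0.65 0 0.67 0 0 0 1;-0.65 0 0.67 0 0 0 1;-0.65 0 0.67 0 0 0 1;-0.65 0 0.67 0 0 0 1;-0.65 0 0.67 0 0 0 1;-0.65 0 0.67 0 0 0 1;-0.65 0 0.67 0 0 0 1")

```text
clock: 3.55
eef_pos: [545.8, 129.0, 331.6]
tool_rot: [-1.57, -0.0, -1.13]
force: [0.3, -0.6, -0.5]
width: 85.6
```

step_arm(moves="-0.65 0 0.65 0 0 0 1;-0.65 0 0.65 0 0 0 1;-0.4 0 0.4 0 0 0 1;-0.16 0 0.17 0 0 0 1;0 0 0 0 0 0 1;0 0 0 0 0 0 1")

```text
clock: 4.15
eef_pos: [590.2, 249.3, 331.2]
tool_rot: [-1.572, -0.002, -1.132]
force: [0.3, -0.7, -0.2]
width: 85.4
```

```bash
cat >> h.py <<'E'
from scipy.spatial.transform import Rotation as Ro
def wcam(s,p):
    R=Ro.from_euler("xyz",s["tool_rot"]).as_matrix(); M=np.asarray(p["T_tool_cam"])
    return R@M[:3,:3], R@M[:3,3]+s["eef_pos"]
def wplane(s,p,uv,z):
    A,o=wcam(s,p); d=np.array([uv[0]-p["cx"],uv[1]-p["cy"]]); r=np.hypot(*d); th=r/foc(p)
    d=A@np.r_[np.sin(th)*d/max(r,1e-9),np.cos(th)]; return o+d*(z-o[2])/d[2]
def wproj(s,p,X):
    A,o=wcam(s,p); c=A.T@(np.asarray(X,float)-o); h=np.hypot(c[0],c[1]); th=np.arctan2(h,c[2])
    return np.array([p["cx"],p["cy"]])+foc(p)*th*c[:2]/h
E
cat > w.py <<'E'
from h import *
import sys
s=ctrl.read_state(); p=get_image("wrist")
im=p["color"]; cv2.imwrite(f"pics/{sys.argv[1]}.png",cv2.resize(im,(800,600),interpolation=2))
print(s["eef_pos"].round(1),s["tool_rot"].round(3),s["clock"],s["width"])
for t in sys.argv[2:]:
    for d in nets.place_of(p,t): print(t,np.round(d["position"],1),round(d["conf"],2))
    for d in nets.cut_out(p,t): print(" cut",t,cen(d["pixels"]).round(1),d["pixels"].sum(),round(d["conf"],2))
E
python3 w.py w1 finial box mushroom
```

```text
[590.2 249.3 331.2] [-1.572 -0.002 -1.132] 4.15 85.3835399204434
finial [586.6 252.9  68.9] 0.75
 cut finial [254.1 162.3] 1183 0.88
box [596.8 155.1   0. ] 0.71
 cut box [298.5 175.4] 53290 0.95
mushroom [605.9  56.3  68.1] 0.65
 cut mushroom [391.8 215.8] 2192 0.87
```

View pics/w1.png

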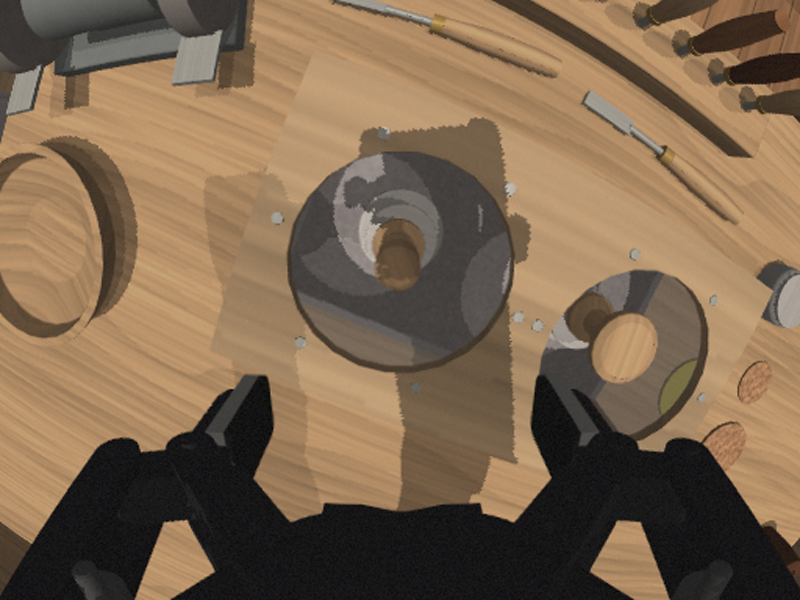

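The wrist view shows the finial's top at (398,268) in the 800-wide picture, inside the port centred near (401,261). I'll overlay the model on this view to refine the position.

```bash
cat > f.py <<'E'
from h import *
s=ctrl.read_state(); p=get_image("wrist")
f=wplane(s,p,np.array([398,268])/1.5625,170); po=wplane(s,p,np.array([401,261])/1.5625,180)
print("finial",f.round(1),"port",po.round(1))
foot=wplane(s,p,np.array([398,243])/1.5625,72); print("foot-ish",foot.round(1))
im=cv2.resize(p["color"],(1600,1200),interpolation=2); th=np.linspace(0,2*np.pi,80)
for c,r,z,col in ((f,16,170,(0,0,255)),(f,23,72,(0,255,0)),(po,75,180,(255,0,0)),(f,16,140,(0,255,255))):
    pts=np.array([wproj(s,p,[c[0]+r*np.cos(t),c[1]+r*np.sin(t),z]) for t in th])*3.125
    cv2.polylines(im,[np.int32(pts*16)],True,col,1,cv2.LINE_AA,4)
cv2.imwrite("pics/w1o.png",im[250:800,500:1100])
R=Ro.from_euler("xyz",s["tool_rot"]).as_matrix()
print("tool delta",(R.T@(np.r_[f[:2],134]-s["eef_pos"])).round(1))
E
python3 f.py
```

```text
finial [591.3 253.3 170. ] port [598.5 254.4 180. ]
foot-ish [591.1 254.   72. ]
tool delta [ -2.2 197.7   2.1]
```

View pics/w1o.png

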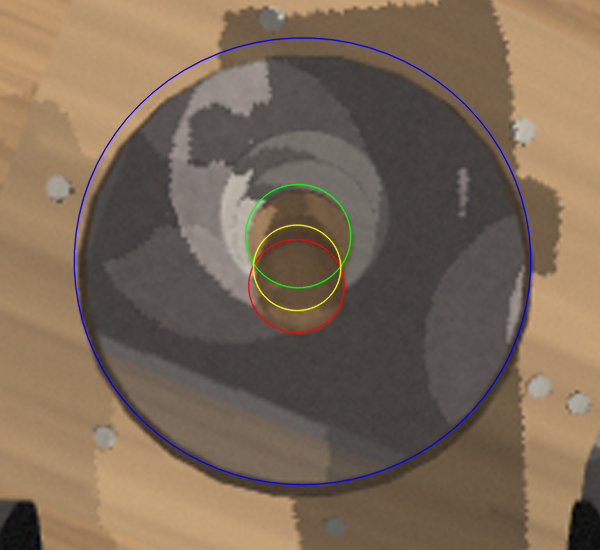

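```bash
python3 - <<'E'
from h import *
s=ctrl.read_state(); p=get_image("wrist")
c=p["color"][120:210,210:300].astype(float); c=np.clip((c/255)**0.6*320,0,255).astype(np.uint8)
im=cv2.resize(c,(720,720),interpolation=cv2.INTER_CUBIC); im=im[120:]
for k in range(0,90,10): cv2.putText(im,str(210+k),(k*8,10),0,.35,(255,255,255),1)
for k in range(20,90,10): cv2.putText(im,str(120+k),(0,k*8-120+4),0,.35,(255,255,255),1)
cv2.imwrite("pics/w1c.png",im)
m=nets.cut_out(p,"finial")
if m:
    m=m[0]["pixels"]
    for y in range(135,190,3):
        x=np.nonzero(m[y])[0]; print(y,(x.min(),x.max(),(x.min()+x.max())/2) if len(x) else "")
E
```

```text
135 
138 
141 (np.int64(252), np.int64(259), np.float64(255.5))
144 (np.int64(247), np.int64(264), np.float64(255.5))
147 (np.int64(244), np.int64(267), np.float64(255.5))
150 (np.int64(242), np.int64(269), np.float64(255.5))
153 (np.int64(241), np.int64(270), np.float64(255.5))
156 (np.int64(241), np.int64(271), np.float64(256.0))
159 (np.int64(241), np.int64(271), np.float64(256.0))
162 (np.int64(241), np.int64(271), np.float64(256.0))
165 (np.int64(242), np.int64(270), np.float64(256.0))
168 (np.int64(242), np.int64(269), np.float64(255.5))
171 (np.int64(242), np.int64(269), np.float64(255.5))
174 (np.int64(242), np.int64(269), np.float64(255.5))
177 (np.int64(242), np.int64(268), np.float64(255.0))
180 (np.int64(243), np.int64(267), np.float64(255.0))
183 (np.int64(246), np.int64(263), np.float64(254.5))
186 (np.int64(252), np.int64(257), np.float64(254.5))
189
```

View pics/w1c.png

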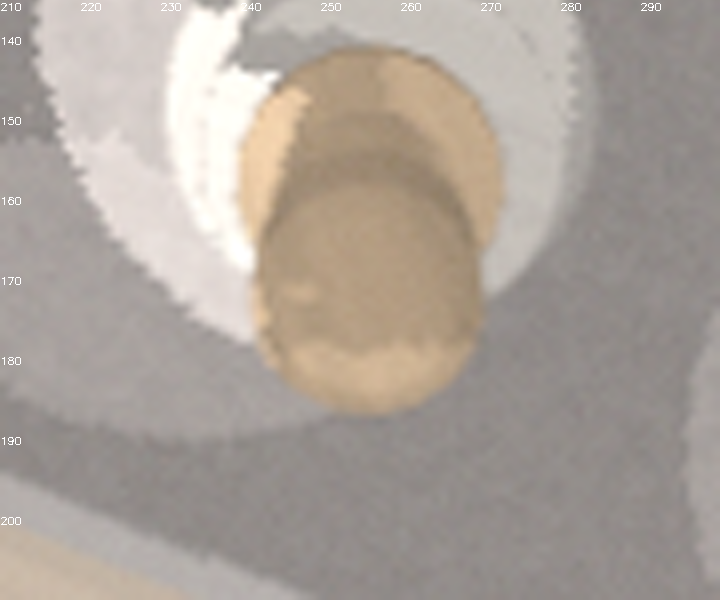

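```bash
python3 - <<'E'
from h import *
s=ctrl.read_state(); p=get_image("wrist")
print(wplane(s,p,(255.2,172.8),169).round(1),wplane(s,p,(255.8,157),74).round(1))
print("port",wplane(s,p,(257,169.5),180).round(1))
E
```

```text
[590.  252.8 169. ] [590.1 252.6  74. ]
port [596.2 253.6 180. ]
```

step_arm(moves="-0.06 0.4 0.03 0 0 0 0.85;0 0.6 0 0 0 0 0.85;0 0.6 0 0 0 0 0.85;0 0.5 0 0 0 0 0.85;0 0.2 0 0 0 0 0.85;0 0 0 0 0 0 0.85;0 0 0 0 0 0 0.85")

```text
clock: 5.4
eef_pos: [591.1, 255.1, 217.4]
tool_rot: [-1.569, 0.0, -1.13]
force: [0.4, -0.1, 0.6]
width: 72.5
```

```bash
python3 w.py w2 finial; python3 - <<'E'
from h import *
s=ctrl.read_state(); p=get_image("wrist")
f=(590,252.7)
im=cv2.resize(p["color"],(1600,1200),interpolation=2); th=np.linspace(0,2*np.pi,80)
for c,r,z,col in ((f,16,169,(0,0,255)),(f,23,72,(0,255,0)),((595,253),75,180,(255,0,0))):
    pts=np.array([wproj(s,p,[c[0]+r*np.cos(t),c[1]+r*np.sin(t),z]) for t in th])*3.125
    cv2.polylines(im,[np.int32(pts*16)],True,col,1,cv2.LINE_AA,4)
cv2.imwrite("pics/w2o.png",cv2.resize(im,(800,600),interpolation=cv2.INTER_AREA))
E
```

```text
[591.1 255.1 217.4] [-1.569  0.    -1.13 ] 5.4 72.48915128618322
finial [589.5 251.   64.7] 0.68
 cut finial [259.5 195.5] 2788 0.89
```

View pics/w2o.png

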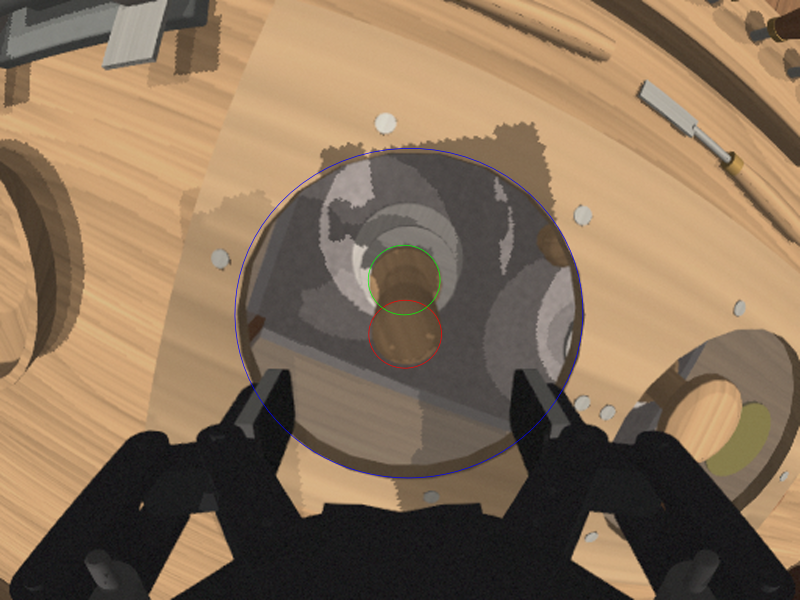

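step_arm(moves="0.04 0.3 -0.04 0 0 0 0.85;0 0.4 0 0 0 0 0.85;0 0.4 0 0 0 0 0.85;0 0.35 0 0 0 0 0.85;0 0.2 0 0 0 0 0.85;0 0 0 0 0 0 0.85;0 0 0 0 0 0 0.85")

```text
clock: 6.3
eef_pos: [589.9, 252.3, 134.6]
tool_rot: [-1.569, 0.0, -1.13]
force: [0.0, 0.1, -0.0]
width: 72.4
```

```bash
python3 w.py w3
```

```text
[589.9 252.3 134.6] [-1.569  0.    -1.13 ] 6.3 72.40764410986937
```

View pics/w3.png

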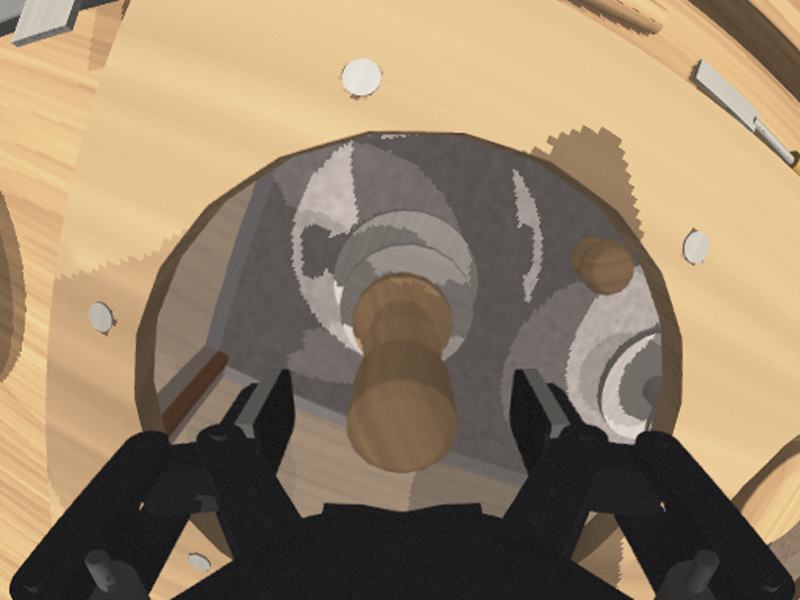

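The barrel sits at (402,425), midway between the pads at x 293 and 511. I'll check the depth direction, then close.

```bash
python3 - <<'E'
from h import *
s=ctrl.read_state(); p=get_image("wrist")
print(wplane(s,p,np.array([402,425])/1.5625,169.5).round(1), s["eef_pos"].round(1))
E
```

```text
[593.7 253.7 169.5] [590.1 252.4 135. ]
```

step_arm(moves="0 0 0 0 0 0 0.5;0 0 0 0 0 0 0.3;0 0 0 0 0 0 0;0 0 0 0 0 0 0;0 0 0 0 0 0 0;0 0 0 0 0 0 0;0 0 0 0 0 0 0")

```text
clock: 7.1
eef_pos: [589.9, 252.3, 134.5]
tool_rot: [-1.569, 0.0, -1.13]
force: [0.3, -0.3, 5.0]
width: 30.5
```

```bash
python3 w.py w4
```

```text
[589.9 252.3 134.5] [-1.569  0.    -1.13 ] 7.1 30.47761079462517
```

View pics/w4.png

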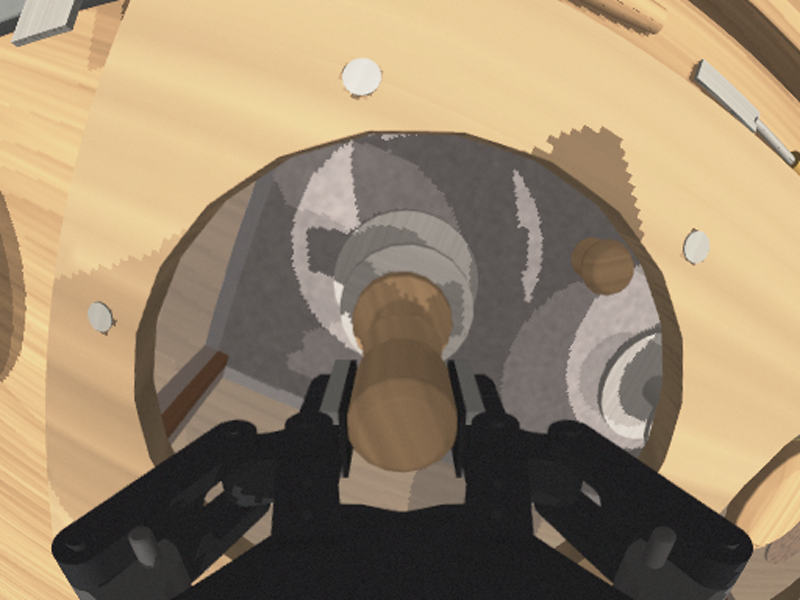

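The pads are closed on the barrel at 30.5 mm opening. I'll lift straight up slowly, since the piece is oiled.

step_arm(moves="0 -0.06 0 0 0 0 0;0 -0.12 0 0 0 0 0;0 -0.2 0 0 0 0 0;0 -0.2 0 0 0 0 0;0 -0.1 0 0 0 0 0;0 0 0 0 0 0 0;0 0 0 0 0 0 0")

```text
clock: 7.85
eef_pos: [589.3, 251.9, 167.9]
tool_rot: [-1.571, -0.0, -1.13]
force: [0.1, -0.1, -0.8]
width: 30.8
```

```bash
python3 w.py w5; python3 -c "
from h import *
s=ctrl.read_state();print(s['force'],s['width'])
cv2.imwrite('pics/s5.png',cv2.resize(get_image('side')['color'][150:360,140:330],None,fx=2.8,fy=2.8))"
```

```text
[589.3 251.9 167.9] [-1.571 -0.    -1.13 ] 7.85 30.817594463893727
[ 0.0949437  -0.41692204 -0.84868327] 30.54488812892996
```

View pics/w5.png

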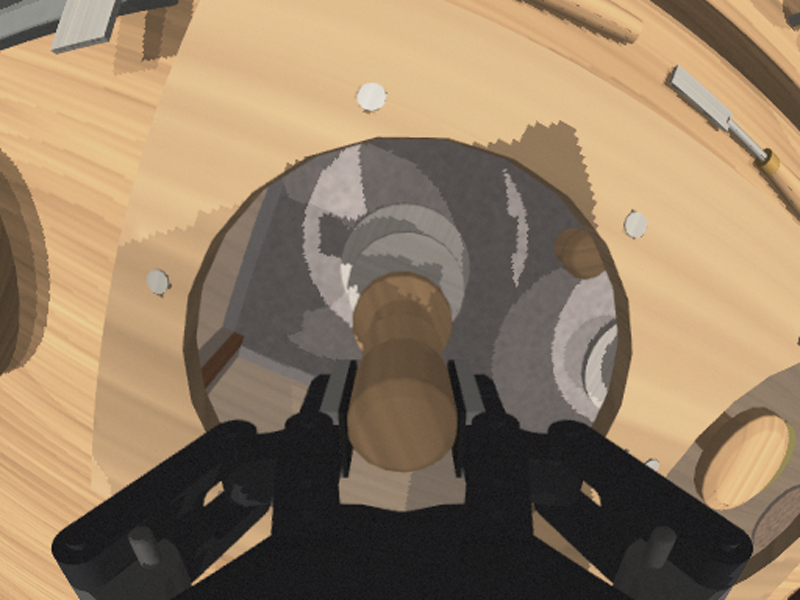

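View pics/s5.png

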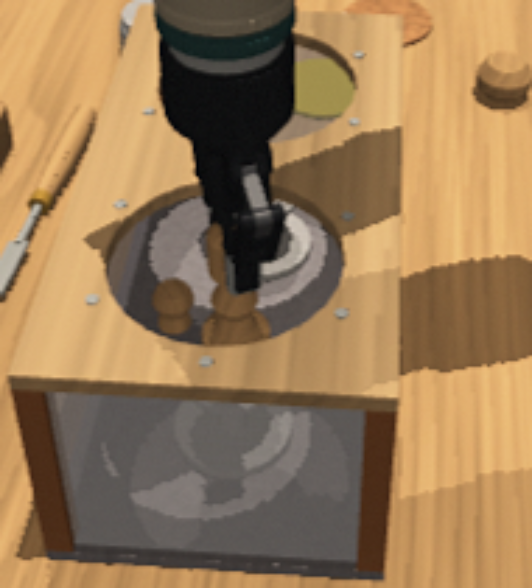

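It holds without slip: same place in the gripper, with about 0.8 N of weight. I'll raise it clear of the roof.

step_arm(moves="0 -0.15 0 0 0 0 0;0 -0.3 0 0 0 0 0;0 -0.35 0 0 0 0 0;0 -0.35 0 0 0 0 0;0 -0.35 0 0 0 0 0;0 -0.35 0 0 0 0 0;0 -0.35 0 0 0 0 0;0 -0.3 0 0 0 0 0;0 -0.15 0 0 0 0 0;0 0 0 0 0 0 0")

```text
clock: 8.95
eef_pos: [589.8, 252.3, 301.5]
tool_rot: [-1.569, 0.0, -1.13]
force: [-0.3, -0.3, -0.7]
width: 30.4
```

step_arm(moves="0.2 0 -0.13 0 0 0 0;0.4 0 -0.26 0 0 0 0;0.6 0 -0.39 0 0 0 0;0.65 0 -0.42 0 0 0 0;0.65 0 -0.42 0 0 0 0;0.65 0 -0.42 0 0 0 0;0.65 0 -0.42 0 0 0 0;0.65 0 -0.42 0 0 0 0;0.65 0 -0.42 0 0 0 0;0.65 0 -0.42 0 0 0 0;0.65 0 -0.42 0 0 0 0;0.65 0 -0.42 0 0 0 0;0.65 0 -0.42 0 0 0 0;0.65 0 -0.42 0 0 0 0;0.6 0 -0.39 0 0 0 0;0.4 0 -0.26 0 0 0 0;0.25 0 -0.15 0 0 0 0;0 0 0 0 0 0 0;0 0 0 0 0 0 0")

```text
clock: 10.85
eef_pos: [513.7, -312.9, 299.8]
tool_rot: [-1.571, 0.002, -1.129]
force: [-0.5, 1.3, -0.2]
width: 30.5
```

```bash
python3 w.py w6 pad finial; python3 -c "
from h import *
s=ctrl.read_state();print(s['force'],s['width'])
cv2.imwrite('pics/t6.png',cv2.resize(get_image('top')['color'],(800,600)))"
```

```text
[ 513.7 -312.9  299.8] [-1.571  0.002 -1.129] 10.85 30.535531096886988
pad [ 632.3 -299.     2.5] 0.7
pad [ 572.1 -183.2   -0.6] 0.67
pad [ 513.4 -317.7   -1.9] 0.63
 cut pad [195.6  81.9] 3391 0.78
 cut pad [260.8 150. ] 3126 0.77
 cut pad [281.2  77.8] 1606 0.59
finial [ 513.2 -314.5  232.8] 0.97
 cut finial [256.9 239.6] 7296 0.8
[-0.36378744  1.29122409 -1.19040363] 30.24105931874718
```

View pics/w6.png

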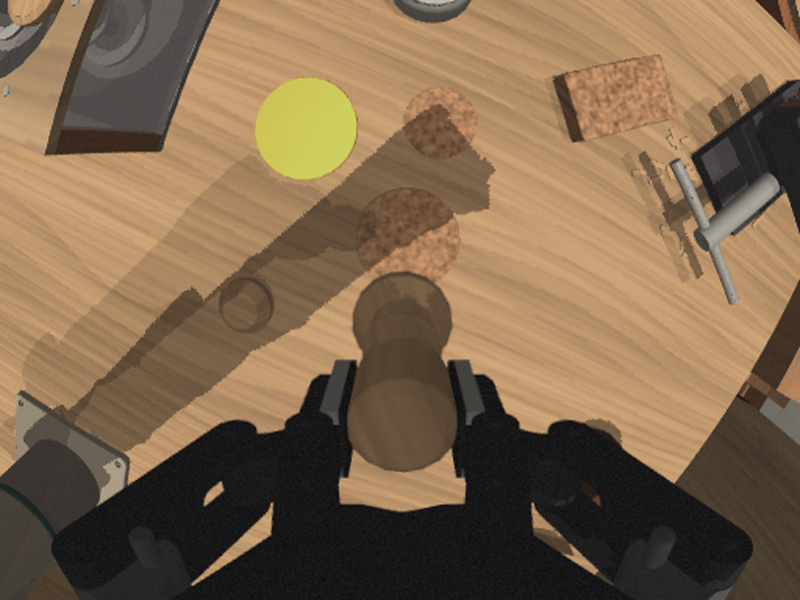

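View pics/t6.png

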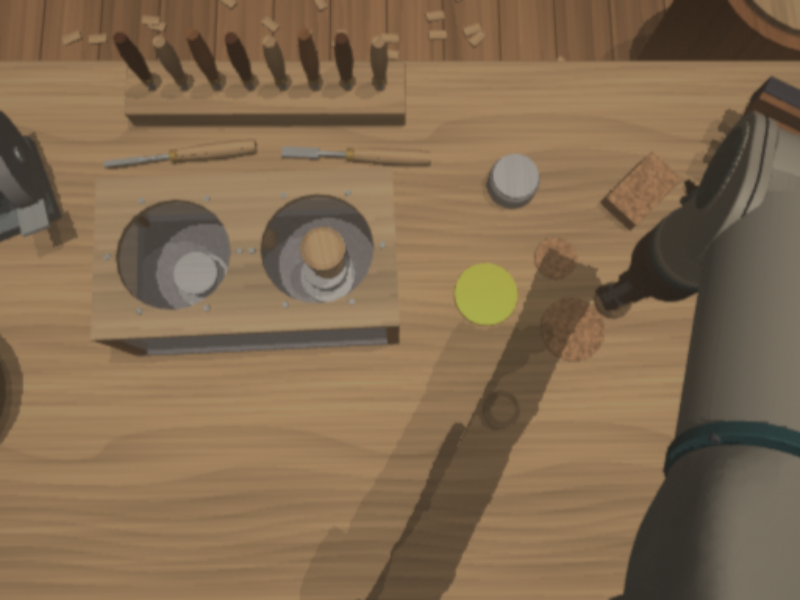

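```bash
cat > padfit.py <<'E'
from h import *
from scipy.optimize import least_squares
s=ctrl.read_state(); p=get_image("wrist")
c0=np.array([513.5,-317.]); th=np.linspace(0,2*np.pi,180,endpoint=False)
b=cv2.GaussianBlur(p["color"],(3,3),0).astype(float)
h=p["color"]; hsv=cv2.cvtColor(h,cv2.COLOR_BGR2HSV)
print(wplane(s,p,np.array([408.5,238])/1.5625,6).round(1))
# refine with hand: overlay
import sys
c=np.array([float(a) for a in sys.argv[1:3]])
im=cv2.resize(p["color"],(1600,1200),interpolation=2)
for cc,r,z,col in ((c,50,6,(0,0,255)),(c,50,0,(255,0,0)),(s["eef_pos"][:2],23,s["eef_pos"][2]-65,(0,255,0))):
    pts=np.array([wproj(s,p,[cc[0]+r*np.cos(t),cc[1]+r*np.sin(t),z]) for t in th])*3.125
    cv2.polylines(im,[np.int32(pts*16)],True,col,1,cv2.LINE_AA,4)
cv2.imwrite("pics/pf.png",im[320:800,500:1100])
R=Ro.from_euler("xyz",s["tool_rot"]).as_matrix(); print("tool delta",(R.T@(np.r_[c,0]-s["eef_pos"])).round(1))
E
python3 padfit.py 513.5 -316
```

```text
[ 518.  -318.9    6. ]
tool delta [  2.2 300.5  -1.9]
```

View pics/pf.png

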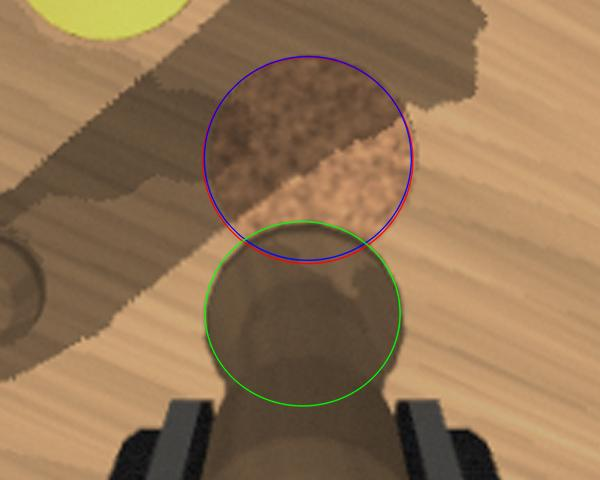

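The pad outline fits the larger cork disc, centred at about (513.7,-316.5). I'll correct by +2.5 mm in tool x and -2 mm in tool z, and descend most of the way.

step_arm(moves="0.05 0.2 -0.04 0 0 0 0;0 0.4 0 0 0 0 0;0 0.5 0 0 0 0 0;0 0.5 0 0 0 0 0;0 0.5 0 0 0 0 0;0 0.5 0 0 0 0 0;0 0.5 0 0 0 0 0;0 0.45 0 0 0 0 0;0 0.3 0 0 0 0 0;0 0.2 0 0 0 0 0;0 0.15 0 0 0 0 0;0 0 0 0 0 0 0;0 0 0 0 0 0 0")

```text
clock: 12.5
eef_pos: [513.4, -317.7, 90.8]
tool_rot: [-1.57, -0.001, -1.13]
force: [0.7, 0.3, -0.0]
width: 30.2
```

```bash
python3 padfit.py 513.7 -316.5;python3 -c "
from h import *
s=ctrl.read_state();print(s['force'],s['width'],s['eef_pos'],s['clock'])
cv2.imwrite('pics/s7.png',cv2.resize(get_image('side')['color'][80:230,200:400],None,fx=3.5,fy=3.5))"
```

```text
[ 546.6 -306.2    6. ]
tool delta [-1.  90.8  0.7]
[-0.44319527  0.21192423 -0.3722832 ] 30.35882461194135 [ 513.58794489 -317.8167006    91.05545373] 12.55
```

View pics/pf.png

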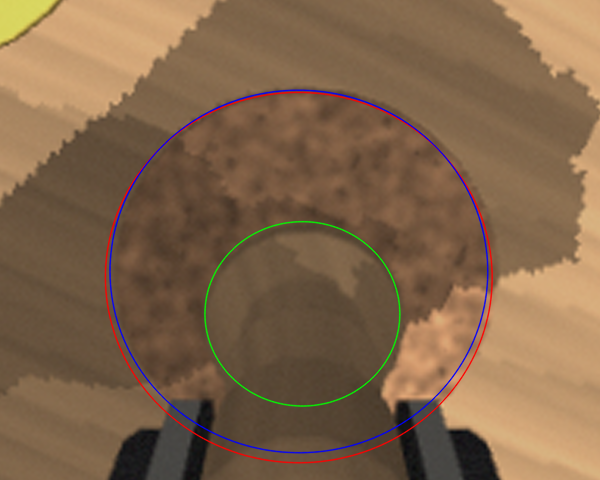

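View pics/s7.png

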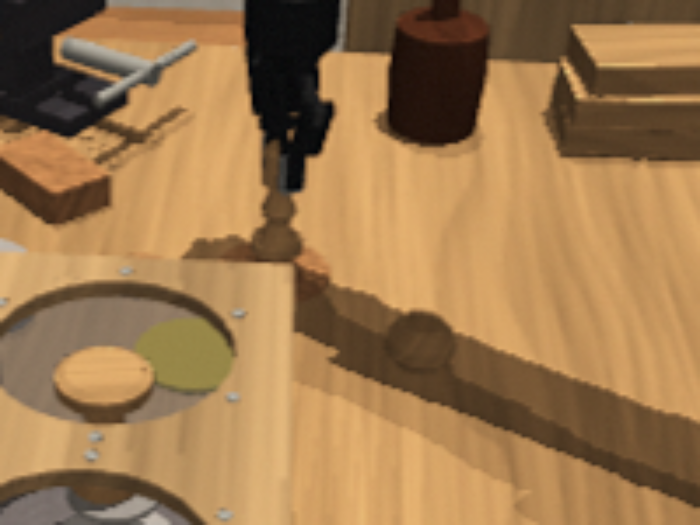

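step_arm(moves="0 0.08 0 0 0 0 0;0 0.08 0 0 0 0 0;0 0.08 0 0 0 0 0;0 0.06 0 0 0 0 0;0 0.02 0 0 0 0 0;0 0.02 0 0 0 0 0;0 0 0 0 0 0 0;0 0 0 0 0 0 0")

```text
clock: 13.4
eef_pos: [513.1, -317.5, 73.4]
tool_rot: [-1.571, -0.0, -1.13]
force: [1.0, 1.1, -1.0]
width: 30.7
```

step_arm(moves="0 0.02 0 0 0 0 0;0 0.02 0 0 0 0 0;0 0 0 0 0 0 0;0 0 0 0 0 0 0")

```text
clock: 13.8
eef_pos: [513.0, -317.5, 71.3]
tool_rot: [-1.571, 0.0, -1.13]
force: [0.1, 0.2, -1.0]
width: 30.3
```

step_arm(moves="0 0.015 0 0 0 0 0;0 0 0 0 0 0 0;0 0 0 0 0 0 0")

```text
clock: 14.1
eef_pos: [513.0, -317.5, 70.5]
tool_rot: [-1.571, 0.0, -1.13]
force: [0.2, -0.1, -0.9]
width: 30.7
```

step_arm(moves="0 0.015 0 0 0 0 0;0 0 0 0 0 0 0;0 0 0 0 0 0 0")

```text
clock: 14.4
eef_pos: [513.1, -317.5, 70.5]
tool_rot: [-1.571, -0.0, -1.13]
force: [-2.2, 1.2, 5.7]
width: 30.5
```

Contact shows as +5.7 N upward at TCP z 70.5, as predicted. I'll release gently.

step_arm(moves="0 0 0 0 0 0 0.4;0 0 0 0 0 0 0.45;0 0 0 0 0 0 0.5;0 0 0 0 0 0 0.6;0 0 0 0 0 0 0.75;0 0 0 0 0 0 0.85;0 0 0 0 0 0 0.85;0 0 0 0 0 0 0.85")

```text
clock: 15.2
eef_pos: [513.0, -317.5, 69.8]
tool_rot: [-1.571, -0.0, -1.13]
force: [-0.4, 0.4, 0.3]
width: 72.8
```

```bash
python3 w.py w8
```

```text
[ 513.  -317.5   69.8] [-1.571 -0.    -1.13 ] 15.2 72.81653272891843
```

View pics/w8.png

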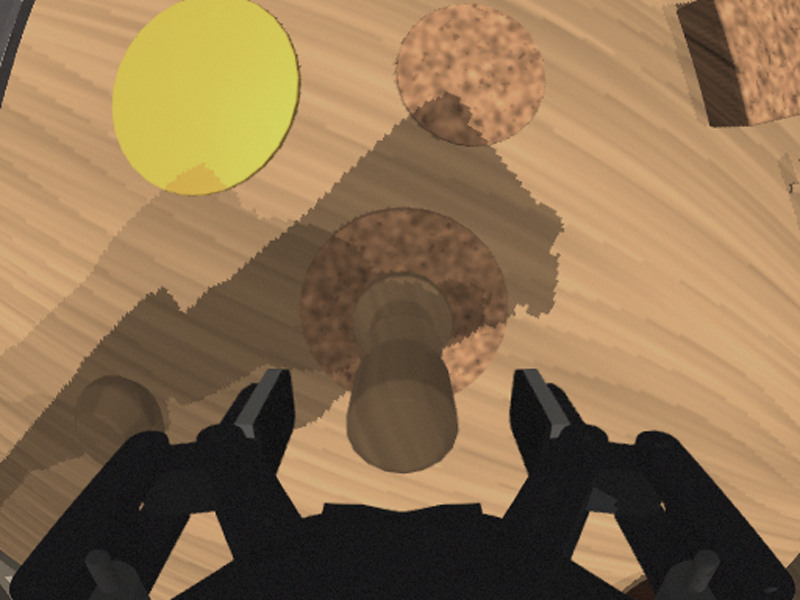

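The finial stands upright at (402,425), clear of both pads. I'll retreat straight up, then back toward the left so the cameras see it.

step_arm(moves="0 -0.1 0 0 0 0 0.85;0 -0.3 0 0 0 0 0.85;0 -0.5 0 0 0 0 0.85;0 -0.6 0 0 0 0 0.85;0 -0.6 0 0 0 0 0.85;0 -0.6 0 0 0 0 0.85;0 -0.6 0 0 0 0 0.85;0 -0.4 0 0 0 0 0.85;0 0 -0.3 0 0 0 0.85;0 0 -0.5 0 0 0 0.85;0 0 -0.5 0 0 0 0.85;0 0 -0.3 0 0 0 0.85;0 0 0 0 0 0 0.85;0 0 0 0 0 0 0.85")

```text
clock: 16.65
eef_pos: [441.1, -351.3, 254.8]
tool_rot: [-1.57, 0.0, -1.13]
force: [0.3, -1.2, 0.1]
width: 72.5
```

```bash
python3 w.py w9 finial pad; python3 - <<'E'
from h import *
T=get_image("top");S=get_image("side")
for n,p in(("T",T),("S",S)):
    for t in("finial","mushroom"):
        for d in nets.place_of(p,t): print(n,t,np.round(d["position"],1),round(d["conf"],2))
cv2.imwrite("pics/t9.png",np.vstack([cv2.resize(T["color"][100:260,60:420],(720,320)),cv2.resize(S["color"][110:230,180:360],(720,280*1))])[:600])
E
```

```text
[ 441.1 -351.3  254.8] [-1.57  0.   -1.13] 16.65 72.46354323026101
finial [ 511.3 -319.3    5.2] 0.96
 cut finial [256.9  98.1] 1029 0.91
pad [ 569.9 -181.2   -1.2] 0.71
pad [ 6.321e+02 -2.962e+02 -6.000e-01] 0.66
pad [ 515.6 -314.8   -0.7] 0.63
 cut pad [280.8  18.3] 1729 0.97
 cut pad [185.7  25.5] 3420 0.88
 cut pad [258.1  97.1] 3497 0.79
T finial [ 513.9 -317.3   -4. ] 0.57
T finial [ 512.  -313.7    2.4] 0.56
T mushroom [607.5  54.4  67.9] 0.69
S finial [ 520.  -313.8    3. ] 0.6
S mushroom [610.5  55.9  70.6] 0.65
```

View pics/w9.png

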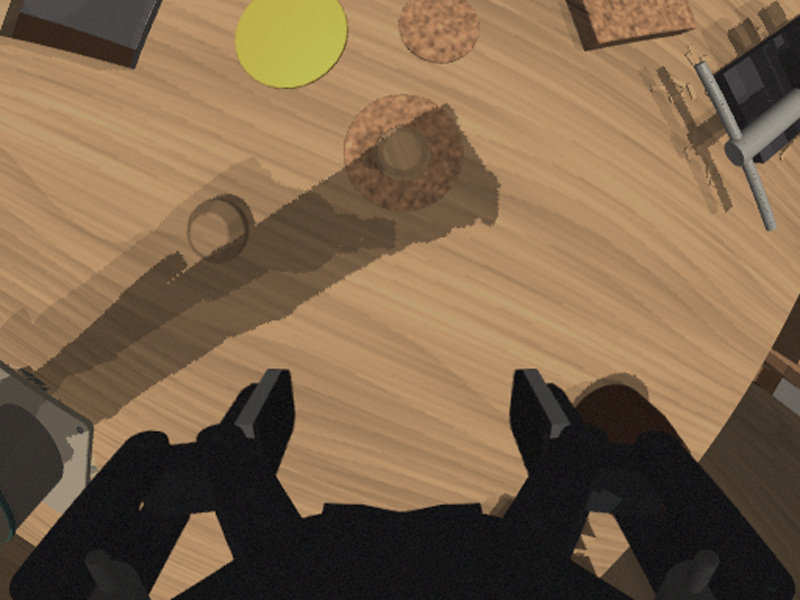

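View pics/t9.png

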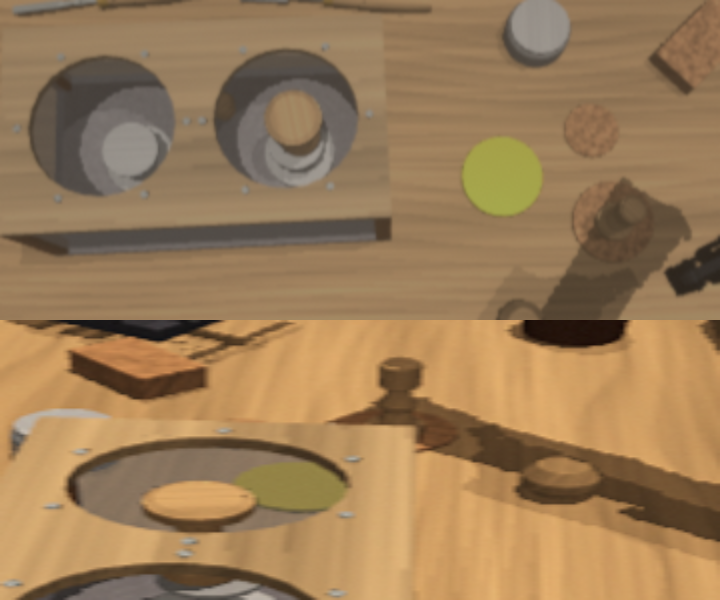

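The finial stands upright, concentric with the larger cork pad: (403,151) against the pad's (403,152) in the wrist view. The mushroom is in place, the left pedestal is empty, and the gripper is clear. I'll hand in.

```bash
python3 -c "
from h import *
ctrl.finish_job(); s=ctrl.read_state(); print(s['clock'],s['force'].round(1))"
```

```text
the job is handed in; nothing more can be done
the job is handed in; nothing more can be done
```

I lifted the slender finial out through its port and set it upright on the larger cork pad, leaving the yellow and the small cork disc alone. It touched down at about 6 N and the fingers then opened; the last reading before hand-in was 16.65 s plus a few camera looks.

**Last checks:**
- **Position:** in the wrist view the finial is within a pixel or two of the pad centre. The networks put the finial at about (512, -318) and the pad at (515, -315), which agree within their error.
- **Mushroom:** it still stands on its pedestal, within about 5 mm of where the networks first placed it (their own error is about 4 mm).
- **Gripper:** clear of everything, with about 1 N on the wrist.

**What disagreed:**
- The fixed cameras differed by about 9 mm in y for the finial's top, so I used the wrist camera to settle it.
- A wrist reading of the finial just before closing was about 4 mm off the rest, but the grip held without slipping.
- The side-camera network placed the finial about 7 mm off in x after placing; the wrist and top views did not support that.

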